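# Clip both ends of a food box shut against the stop bar

## Task

Close the clip-lid food box using the steel stop bar under the spice shelf: push the box in on the ledge so that the flap now facing the bar is pressed shut until its tab snaps behind the rim, draw the box out, turn it end for end, and push the other flap shut on the bar in the same way. Leave the box standing upright on the ledge under the shelf with its second flap still up against the bar, and do not push the other kitchen things about.

Things in the scene. Friction and masses are not known exactly. Their poses are not given: they have to be found in the camera images.
- box: Closed empty food box, glass with white plastic lid and flaps, 110 (its x) x 58 (its y) x 55 mm high, about 0.4 kg, loose on the ledge. Origin: centre of the underside; z up. Each short end (+x: flap_a, roughly facing the bar at the start; -x: flap_b) has a clip flap 46 wide, 30 long, 4 mm thick, hinged along the end's top, 50 mm above the underside. Long sides flat, good to grip.
- flap_a (a joint): Angle (rad) of the clip flap on the box's +x end. 0: shut, hanging flat down the end face. A light spring keeps it open near 0.5, lower edge standing out. Pushed on its outer face it swings down and in; the last 0.2 rad take 5 to 15 N, then its tab snaps behind the springy rim below and it stays shut, under 0.05.
- flap_b (a joint): The same for the clip flap on the box's -x end.
- flap_a_edge (a point): Middle of flap_a's outer face at its lower edge; when shut, 60 mm from the box's centre along +x and 20 mm above the underside.
- flap_b_edge (a point): The same point on flap_b; when shut, 60 mm from the box's centre along -x.
- shelf: Fixed spice shelf on four steel legs, jars on top. At the robot's left. Origin on the ledge below the bar's box-side face; x points from the open front to the bar (about world +y), y along the bar. Its board (14 mm thick, underside 130 mm up) reaches from x -95 to +55 mm, 360 mm wide in y, jars to 230 mm up; legs 14 mm square at y +-170, x -80 and +40 mm. No room for an upright gripper at the bar.
- bar: Fixed flat steel stop bar between the shelf's legs, 340 mm long in y, 12 mm thick, from 22 to 44 mm above the ledge. Same frame as the shelf: its face towards the box is the plane x = 0.
- mug: White mug, 76 mm across, 90 mm high; a bystander. Origin: centre of its underside.
- jar: Glass jar, 60 mm across, 100 mm high; a bystander. Origin: centre of its underside.
- salt: Steel salt tin, 54 mm across, 70 mm high; a bystander. Origin: centre of its underside.
- sieve: Steel sieve, 156 mm across, 50 mm high; a bystander. Origin: centre of its underside, handle to its -x.
- potholder: Silicone pot holder, 170 mm square, 8 mm thick; a bystander. Origin: centre of its underside.

How it is judged:
On the way, in this order (a step that is already met when the one before it is completed fails the run):
1. the flap that faced the bar at the start (flap_a) is snapped shut, up against the bar, while the other still stands open (value of joint flap_a below 0.08 rad and x of flap_a_edge in the frame of bar between -0.015 and 0.012 m and y of flap_a_edge in the frame of bar between -0.12 and 0.12 m and value of joint flap_b above 0.25 rad), for 0.1 s.
2. flap_b is snapped shut up against the bar, flap_a still shut (value of joint each of flap_b, flap_a below 0.08 rad and x of flap_b_edge in the frame of bar between -0.015 and 0.012 m and y of flap_b_edge in the frame of bar between -0.12 and 0.12 m), for 0.1 s.
At the end, for the whole second after the job is handed in: Both flaps are shut (below 0.08 rad), the box stands upright (within 0.06 rad) on the ledge, at rest, flap_b's outer lower edge within 15 mm of the bar's face and within 120 mm of the bar's middle along it (all of step 2 and angle between box's own z axis and vertical below 0.06 rad and height (world z) of box below 0.006 m and linear speed of box below 0.01 m/s); the robot touches nothing.
It fails at once if a bystander (mug, jar, steel tin, sieve, pot holder) is moved more than 40 mm (distance of any of mug, jar, salt, sieve, potholder from where it was at the start of the episode above 0.04 m).
It fails at once if the box is tipped over (angle between box's own z axis and vertical above 0.8 rad).
It also fails if it takes over 72 s, if anything falls off the work surface, if the arm or the gripper's body presses on something with over 40 N, if the wrist force passes 120 N, or if a joint passes its speed limit or range.

## Robot

A 7-joint arm with a two-finger parallel gripper is mounted at the origin on the work surface. World frame = base frame: x ahead of the robot, y to its left, z up, the work surface at z = 0. Lengths are in m, angles in rad, forces in N, time in s.
With the tool pointing down it reaches from about 0.425 to 1.025 m from the base axis. Payload 9.4 kg.
Tool frame: the origin (TCP) lies on the mounting face of the last link; the fingertips stand 186 mm ahead of it and the grasp point (between the pads) lies 167 mm ahead of it; z points along the fingers, y is the line along which they close (so a half turn about z gives the same grasp; the last joint's range is limited). The gripper opens to 93 mm and grips with 3 to 60 N. Pads are 15 mm wide; open, the fingers measure 128 mm over their backs; the gripper's body (75 mm by 188 mm) begins 65 mm behind the grasp point.
Start: joints at [-1.368, 0.599, -0.003, 1.599, 0.002, 0.943, -0.08], TCP at [0.2, 0.697, 0.405] pointing down, gripper open.
Joint ranges: [-2.57, 2.57], [-0.35, 1.97], [-1.29, 1.29], [0.11, 2.56], [-1.05, 4.19], [0.11, 1.86], [-2.63, 2.63]. Speed limits (rad/s): [2.22, 2.22, 3.01, 3.01, 3.14, 3.14, 3.14].

## Interface

Orientations are given as a 3x3 rotation matrix whose columns are the frame's x, y, z axes.
In Python, from rig import robot, imaging gives the robot as it stands.
- The arm moves only by the tool apply_moves, never from a script. Its argument "plan" is one flat list of numbers, 7 for each row, row after row: the shift along the tool's x, y, z in m, then the turn, a rotation vector about the tool's x, y, z in degrees, then the closure, from 0 (fully open) to 1 (shut). A call has 1 to 5 rows; each row shifts and turns the commanded pose from where the row before left it, along the tool's axes as they then stand; what a row does not reach is not made up. A row lasts 1/10 s, in which the tool goes at most 50 mm and 8.59 degrees, less where a joint would pass 70% of its speed; a pose out of reach is approached as far as the arm can. A call is refused whole if a number of a shift passes 0.05 or a number of a turn 8.59, either way. A call with a gripper value outside its range is refused whole. The fingers move at their own pace and stop on an object; "newtons" is the grip in N (left out, the last holds). Time passes only in rows, so rows that do not move let the fingers close. It gives the time, the measured TCP pose, the force, the opening and the grip force at its end, in the units of the state.
- robot.sense(): the state, without advancing time (a new reading comes with each control period).
- imaging.read_camera(name): name is "scene" or "top" or "wrist"; returns the picture (420x560x3 uint8, red, green, blue); there is no depth.
- imaging.get_calibration(name): a dict with "fov_y" (degrees; the focal length in pixels is half the picture's height over the tangent of half this angle, whatever the lens; pixels are square), "cx", "cy" (the principal point, pixels), "T" (4x4, takes a point from camera to world coordinates). Camera axes: x right, y down, z forward; pixel columns grow to the right and rows downward; lengths in m; the calibration is good to about 2 mm. A picture is of the moment at which its call begins: read the wrist's pose just before it. get_calibration takes no time and is no camera call; for the wrist camera it gives the pose at the moment of the call.
- robot.close_job(): hands the job in; it is judged then, once.
The state is a dict: "t": time; "joint_positions": joint angles; "dq": joint speeds; "tau": joint torques, N m; "position": TCP position; "tcp_rot": TCP orientation; "force": force on the tool from outside, world axes, zero at the start; "moment": the same for the moment, N m; "gripper_width": opening from 0.0 (shut) to 1.0 (fully open); "gripper_force": force on a finger pad.
Only numpy, scipy, OpenCV 4.12 (cv2) and the standard library are available. Lean on these libraries where they do the work, as an engineer would, in place of code of your own. Each camera call takes 0.05 s, during which the arm holds its last target. There are 200 camera calls.

## Working session

There is one attempt and no reset: what is moved stays moved. The work goes in short steps, Python scripts to look and compute and a tool call to move; the robot and the scene stay as the last step left them, time stands still between calls to the robot, and variables do not carry over. Pictures are saved under pics/ and viewed, at most 10 in all, crops included, and the job is handed in when it is done.

Besides the shell and the picture viewer there is one more tool, called after ">>>" in YAML: its name, and indented under it one key for each argument. apply_moves: Moves the arm, as the interface text tells. Its arguments: {"type":"object","properties":{"plan":{"type":"array"},"newtons":{"type":"number"}},"required":["plan"]}

```bash
mkdir -p pics; python3 - <<'E'
from rig import robot, imaging
import cv2, numpy as np
s=robot.sense(); print(s)
for n in ("scene","top","wrist"):
    c=imaging.get_calibration(n); print(n,c)
    cv2.imwrite(f"pics/{n}0.png",imaging.read_camera(n)[:,:,::-1])
E
```

```text
{'t': 0.0, 'joint_positions': array([-1.36766871,  0.60012204, -0.00255895,  1.60012482,  0.00179634,
        0.9428668 , -0.07978109]), 'dq': array([ 9.77029224e-04,  9.37616347e-05, -1.86427203e-04, -1.02533975e-03,
       -2.71127357e-04,  1.57450917e-03, -1.49395165e-04]), 'tau': array([ 3.60016084e-04, -7.65048409e+01,  1.49777781e+00, -2.52344906e+01,
       -5.22600522e-02,  1.68971746e-02,  1.47334813e-04]), 'position': array([0.20016681, 0.69661595, 0.40386354]), 'tcp_rot': array([[-9.61127445e-01,  2.76104956e-01, -2.94868498e-04],
       [ 2.76105084e-01,  9.61126299e-01, -1.48984049e-03],
       [-1.27946474e-04, -1.51334127e-03, -9.99998847e-01]]), 'force': array([-0.46600875,  0.70572481,  0.82764038]), 'moment': array([-0.07783722,  0.01417169,  0.00665679]), 'gripper_force': 0.0, 'gripper_width': 0.9995943290262029}
scene {'fov_y': 50.870576259861785, 'cx': 277.8725951387886, 'cy': 206.33095372775512, 'T': array([[ 0.79357312,  0.51748788, -0.32007498,  0.94939535],
       [ 0.60842254, -0.68175011,  0.40624966, -0.57354595],
       [-0.00798188, -0.51712965, -0.85586986,  1.13470124],
       [ 0.        ,  0.        ,  0.        ,  1.        ]])}
top {'fov_y': 55.238069152280175, 'cx': 282.26001255511085, 'cy': 202.1244127961891, 'T': array([[-0.00916866, -0.99714821,  0.07490922,  0.48493092],
       [-0.99953193,  0.00695248, -0.02979237, -0.05853031],
       [ 0.02918661, -0.07514731, -0.99674521,  0.96313084],
       [ 0.        ,  0.        ,  0.        ,  1.        ]])}
wrist {'fov_y': 69.4196974509418, 'cx': 282.5424352617391, 'cy': 207.20958160676366, 'T': array([[ 0.27619414,  0.92989071,  0.24294048,  0.1328748 ],
       [ 0.96109979, -0.26669916, -0.07182441,  0.71484688],
       [-0.00199683,  0.25332752, -0.96737851,  0.38310876],
       [ 0.        ,  0.        ,  0.        ,  1.        ]])}
```

View pics/top0.png

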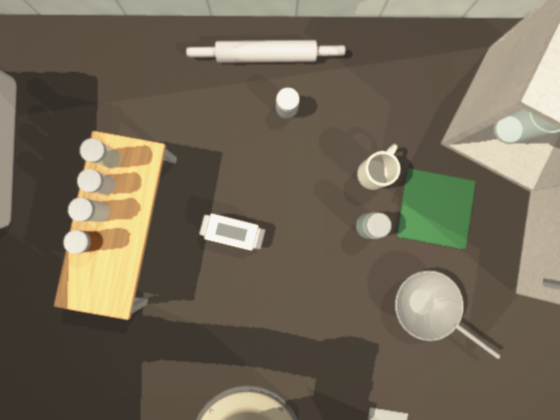

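View pics/scene0.png

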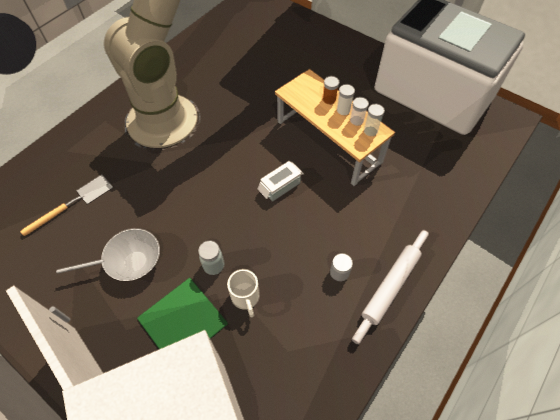

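The top view shows the box at about (232,232), with flap_a facing left towards the shelf (board right edge from (165,140) to (130,318)). The scene view agrees, with the box at (280,181) and the shelf at (335,110). I'll zoom in on both.

```bash
cat > h.py <<'E'
import numpy as np
from rig import robot, imaging
def px2w(cal,uv,z):
    f=210/np.tan(np.radians(cal["fov_y"])/2); T=cal["T"]
    d=T[:3,:3]@np.array([(uv[0]-cal["cx"])/f,(uv[1]-cal["cy"])/f,1.])
    return T[:3,3]+d*(z-T[2,3])/d[2]
def w2px(cal,p):
    f=210/np.tan(np.radians(cal["fov_y"])/2); T=cal["T"]
    q=T[:3,:3].T@(np.asarray(p)-T[:3,3]); return np.array([cal["cx"]+f*q[0]/q[2],cal["cy"]+f*q[1]/q[2]])
E
python3 - <<'E'
import cv2,numpy as np
a=cv2.imread("pics/top0.png"); b=cv2.imread("pics/scene0.png")
A=cv2.resize(a[120:330,50:190],None,fx=2.8,fy=2.8,interpolation=2)
B=cv2.resize(a[205:260,190:275],None,fx=4.6,fy=4.6,interpolation=2)
C=np.zeros((600,800,3),np.uint8); C[:588,:392]=A; C[:B.shape[0],400:400+B.shape[1]]=B
D=cv2.resize(b[150:210,245:315],None,fx=5,fy=5,interpolation=2); C[280:580,400:750]=D
cv2.imwrite("pics/crop0.png",cv2.convertScaleAbs(C,alpha=1.3,beta=20))
E
```

```text
(no output)
```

View pics/crop0.png

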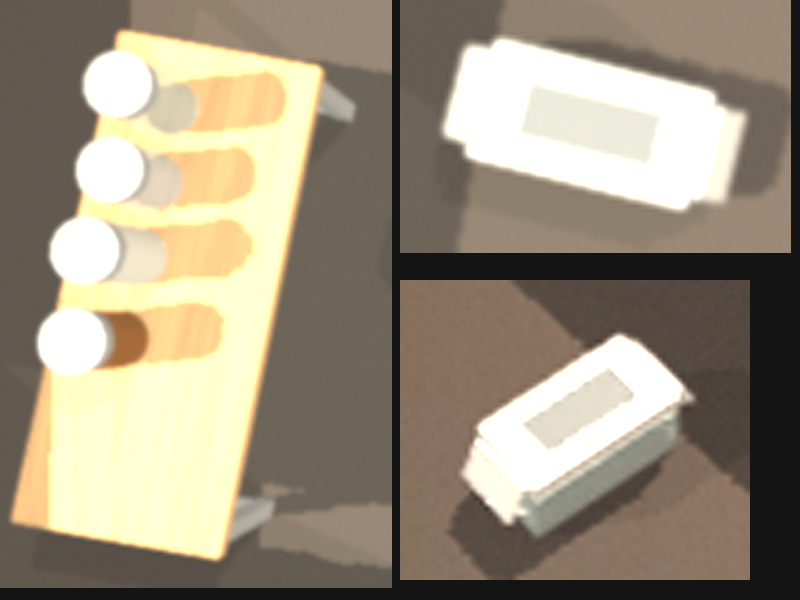

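The crop shows the lid corners at (497,40), (715,92), (687,208) and (467,158), and the board's front edge from (322,67) to (222,558). I'll convert these to world positions.

```bash
python3 - <<'E'
from h import *
c=imaging.get_calibration("top")
B=np.array([px2w(c,(190+(x-400)/4.6,205+y/4.6),.055) for x,y in [(497,40),(715,92),(687,208),(467,158)]])
A=np.array([px2w(c,(50+x/2.8,120+y/2.8),.144) for x,y in [(322,67),(222,558),(12,522),(118,30)]])
print(B.round(4),A.round(4))
bx=(B[0]-B[1]+B[3]-B[2])[:2]; print("box",B.mean(0),np.linalg.norm(bx)/2,np.linalg.norm(B[0]-B[3]),np.degrees(np.arctan2(bx[1],bx[0])))
sx=(A[2]-A[1]+A[3]-A[0])[:2]; sy=(A[0]-A[1]+A[3]-A[2])[:2]
print("shelf",np.degrees(np.arctan2(sx[1],sx[0])),np.degrees(np.arctan2(sy[1],sy[0])),np.linalg.norm(sx)/2,np.linalg.norm(sy)/2)
yv=sy/np.linalg.norm(sy); xv=np.array([yv[1],-yv[0]]); 
if xv[1]<0:xv=-xv
O=A.mean(0)[:2]+xv*.02; R=np.stack([xv,yv])
print("bar origin",O,"xv",xv,"yv",yv,"box in bar frame",R@(B.mean(0)[:2]-O))
s=robot.sense();print("tool in bar",R@(s["position"][:2]-O),"tool x ang",np.degrees(np.arctan2(s["tcp_rot"][1,0],s["tcp_rot"][0,0])))
E
```

```text
[[ 0.5282  0.075   0.055 ]
 [ 0.5018 -0.0315  0.055 ]
 [ 0.4454 -0.0176  0.055 ]
 [ 0.4707  0.0893  0.055 ]] [[0.6679 0.1566 0.144 ]
 [0.3158 0.2224 0.144 ]
 [0.343  0.3695 0.144 ]
 [0.6958 0.3049 0.144 ]]
box [0.48651386 0.02880331 0.055     ] 0.10981318452045112 0.05918672100870316 76.38687915219421
shelf 79.45049532713657 -10.479257813325264 0.1502196262476756 0.3584673045201503
bar origin [0.50924614 0.28303356] xv [0.18187956 0.98332082] yv [ 0.98332082 -0.18187956] box in bar frame [-0.25412443  0.02388616]
tool in bar [ 0.35052869 -0.37913859] tool x ang 163.97042223670655
```

The bar face is at about (0.509, 0.283), with the shelf's x axis at 79.5°. The box is 254 mm in front of it at 76.4°. Next: rise, cross over the shelf and turn above the box.

>>> apply_moves:
  plan: [0, 0, -0.05, 0, 0, 0, 0, 0, 0, -0.05, 0, 0, 0, 0, -0.037, -0.02, 0, 0, 0, 0, 0, -0.037, -0.02, 0, 0, 0, 0, 0, -0.037, -0.02, 0, 0, 0, 0, 0]
  newtons: 40

```text
t: 0.65
position: [0.291, 0.6074, 0.5048]
tcp_rot: [[-0.961, 0.275, 0.0], [0.275, 0.961, 0.0], [-0.0, 0.0, -1.0]]
force: [1.0, -0.4, -0.6]
gripper_width: 1.002
gripper_force: 0.0
```

>>> apply_moves:
  plan: [-0.037, -0.02, 0, 0, 0, 0, 0, -0.037, -0.02, 0, 0, 0, 0, 0, -0.037, -0.02, 0, 0, 0, 0, 0, -0.037, -0.02, 0, 0, 0, 0, 0, -0.037, -0.02, 0, 0, 0, 0, 0]

```text
t: 1.15
position: [0.4415, 0.4599, 0.5046]
tcp_rot: [[-0.961, 0.276, -0.0], [0.276, 0.961, -0.0], [0.0, -0.0, -1.0]]
force: [1.0, -0.2, 0.7]
gripper_width: 0.999
gripper_force: 0.0
```

>>> apply_moves:
  plan: [-0.037, -0.02, 0, 0, 0, 0, 0, -0.037, -0.02, 0, 0, 0, 0, 0, -0.011, -0.045, 0, 0, 0, 0, 0, -0.011, -0.045, 0, 0, 0, 0, 0, -0.011, -0.045, 0, 0, 0, 0, 0]

```text
t: 1.65
position: [0.4949, 0.2617, 0.5043]
tcp_rot: [[-0.961, 0.276, -0.0], [0.276, 0.961, -0.0], [0.0, -0.001, -1.0]]
force: [0.2, -0.7, 0.4]
gripper_width: 1.003
gripper_force: 0.0
```

>>> apply_moves:
  plan: [-0.011, -0.045, 0, 0, 0, 0, 0, -0.011, -0.045, 0, 0, 0, 0, 0, -0.011, -0.045, 0, 0, 0, 0, 0, -0.011, -0.045, 0, 0, 0, 0, 0, -0.011, -0.045, 0, 0, 0, 0, 0]

```text
t: 2.15
position: [0.4852, 0.0302, 0.5048]
tcp_rot: [[-0.961, 0.276, 0.0], [0.276, 0.961, 0.0], [-0.0, 0.0, -1.0]]
force: [1.3, -0.8, 0.5]
gripper_width: 0.996
gripper_force: 0.0
```

>>> apply_moves:
  plan: [0, 0, 0, 0, 0, 8, 0, 0, 0, 0, 0, 0, 8, 0, 0, 0, 0, 0, 0, 8, 0, 0, 0, 0, 0, 0, 8, 0, 0, 0, 0, 0, 0, 8, 0]

```text
t: 2.65
position: [0.4856, 0.032, 0.5047]
tcp_rot: [[-0.554, 0.833, -0.0], [0.833, 0.554, -0.0], [0.0, -0.0, -1.0]]
force: [0.0, -0.1, 0.0]
gripper_width: 0.999
gripper_force: 0.0
```

>>> apply_moves:
  plan: [0, 0, 0, 0, 0, 8, 0, 0, 0, 0, 0, 0, 8, 0, 0, 0, 0, 0, 0, 8, 0, 0, 0, 0, 0, 0, 8, 0, 0, 0, 0, 0, 0, 8, 0]

```text
t: 3.15
position: [0.4856, 0.0321, 0.5046]
tcp_rot: [[0.111, 0.994, -0.0], [0.994, -0.111, -0.0], [-0.0, -0.0, -1.0]]
force: [-0.3, 0.3, -0.4]
gripper_width: 0.999
gripper_force: 0.0
```

>>> apply_moves:
  plan: [0, 0, 0, 0, 0, 8, 0, 0, 0, 0, 0, 0, 0, 0, 0, 0, 0, 0, 0, 0, 0]

```text
t: 3.45
position: [0.4857, 0.0323, 0.5047]
tcp_rot: [[0.238, 0.971, -0.0], [0.971, -0.238, -0.0], [-0.0, -0.0, -1.0]]
force: [-0.1, 0.3, 1.3]
gripper_width: 1.004
gripper_force: 0.0
```

>>> apply_moves:
  plan: [-0.033, 0, 0.034, 0, 0, 0, 0, -0.033, 0, 0.034, 0, 0, 0, 0, -0.033, 0, 0.034, 0, 0, 0, 0, -0.033, 0, 0.034, 0, 0, 0, 0, -0.033, 0, 0.034, 0, 0, 0, 0]

```text
t: 3.95
position: [0.4454, -0.1289, 0.3336]
tcp_rot: [[0.238, 0.971, 0.001], [0.971, -0.238, -0.0], [0.0, 0.001, -1.0]]
force: [0.5, 0.5, -0.8]
gripper_width: 1.0
gripper_force: 0.0
```

>>> apply_moves:
  plan: [-0.033, 0, 0.034, 0, 0, 0, 0, 0, 0, 0, 0, 8, 0, 0, 0, 0, 0, 0, 8, 0, 0, 0, 0, 0, 0, 8, 0, 0, 0, 0, 0, 0, 8, 0, 0]

```text
t: 4.45
position: [0.4378, -0.1605, 0.301]
tcp_rot: [[0.203, 0.971, 0.129], [0.827, -0.24, 0.508], [0.524, 0.003, -0.852]]
force: [-0.5, 0.7, -1.4]
gripper_width: 1.0
gripper_force: 0.0
```

>>> apply_moves:
  plan: [0, 0, 0, 0, 8, 0, 0, 0, 0, 0, 0, 0, 0, 0, 0, 0, 0, 0, 0, 0, 0]

```text
t: 4.75
position: [0.4375, -0.1609, 0.3]
tcp_rot: [[0.189, 0.97, 0.152], [0.753, -0.243, 0.611], [0.63, -0.001, -0.777]]
force: [0.0, -0.1, 0.1]
gripper_width: 1.003
gripper_force: 0.0
```

```bash
cat >> h.py <<'E'
def delta(G,back=0):
    "tool-frame shift bringing the grasp point to G (less back along tool z)"
    s=robot.sense(); R=s["tcp_rot"]
    return s, (R.T@(np.asarray(G)-(s["position"]+R[:,2]*(.167+back)))).round(4)
E
python3 - <<'E'
from h import *
import cv2
s,d=delta((.4813,.0074,.03),.1); print(d,s["position"],s["tcp_rot"].round(3),s["joint_positions"].round(2))
c=imaging.get_calibration("wrist");cv2.imwrite("pics/w1.png",imaging.read_camera("wrist")[:,:,::-1])
print(c)
E
```

```text
[-0.035   0.0018  0.0523] [ 0.43747466 -0.16087992  0.30002545] [[ 0.189  0.97   0.152]
 [ 0.753 -0.243  0.611]
 [ 0.63  -0.001 -0.777]] [ 0.67  0.56 -0.33  2.24 -0.89  0.67  0.92]
{'fov_y': 69.4196974509418, 'cx': 282.5424352617391, 'cy': 207.20958160676366, 'T': array([[ 9.70068215e-01, -2.21395500e-01,  9.97581593e-02,
         4.53610422e-01],
       [-2.42832204e-01, -8.83715074e-01,  4.00100223e-01,
        -9.70371767e-02],
       [-4.22599850e-04, -4.12349003e-01, -9.11025862e-01,
         3.27677619e-01],
       [ 0.00000000e+00,  0.00000000e+00,  0.00000000e+00,
         1.00000000e+00]])}
```

View pics/w1.png

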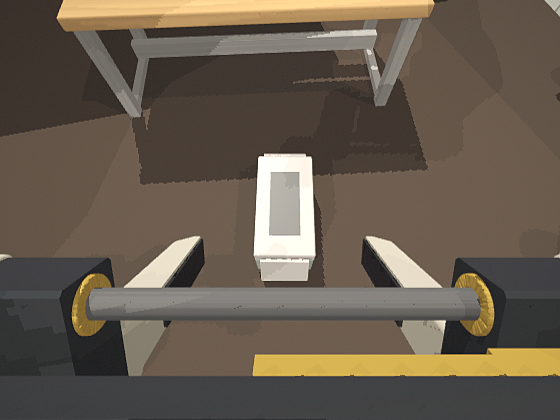

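The wrist view shows the box centred between the fingers (lid from (255,155) to (315,255), flap_b open at (284,268)) and the bar behind it. I'll advance and grip.

>>> apply_moves:
  plan: [-0.035, 0.002, 0.02, 0, 0, 0, 0, 0, 0, 0.032, 0, 0, 0, 0, 0, 0, 0.03, 0, 0, 0, 0, 0, 0, 0.03, 0, 0, 0, 0, 0, 0, 0, 0, 0, 0, 0]

```text
t: 5.3
position: [0.4504, -0.1152, 0.1894]
tcp_rot: [[0.186, 0.971, 0.147], [0.752, -0.237, 0.615], [0.632, -0.004, -0.775]]
force: [-1.4, 0.0, -0.2]
gripper_width: 1.002
gripper_force: 0.0
```

```bash
python3 - <<'E'
from h import *
s,d=delta((.4813,.0074,.03)); print(d,s["force"],s["joint_positions"].round(2),s["tcp_rot"][:,2])
E
```

```text
[-0.0029  0.0015  0.0365] [-1.41179017  0.04640845 -0.24226516] [ 0.74  0.83 -0.59  2.29 -1.02  0.3   1.07] [ 0.14723388  0.6150943  -0.77458453]
```

>>> apply_moves:
  plan: [-0.003, 0.0015, 0.02, 0, 0, 0, 0, 0, 0, 0.016, 0, 0, 0, 0, 0, 0, 0, 0, 0, 0, 0]

```text
t: 5.6
position: [0.4568, -0.0977, 0.1612]
tcp_rot: [[0.187, 0.971, 0.15], [0.753, -0.24, 0.613], [0.631, -0.002, -0.775]]
force: [-0.9, -0.2, 0.5]
gripper_width: 0.999
gripper_force: 0.0
```

```bash
python3 - <<'E'
from h import *
s,d=delta((.4813,.0074,.03)); print(d,s["force"],s["joint_positions"].round(3),s["tcp_rot"][:,2])
E
```

```text
[ 0.0008 -0.0011  0.0028] [-0.89129042 -0.17678262  0.53533436] [ 0.764  0.925 -0.696  2.295 -1.021  0.171  1.063] [ 0.15011782  0.61337181 -0.77539646]
```

>>> apply_moves:
  plan: [0, 0, 0.002, 0, 0, 0, 1, 0, 0, 0, 0, 0, 0, 1, 0, 0, 0, 0, 0, 0, 1, 0, 0, 0, 0, 0, 0, 1, 0, 0, 0, 0, 0, 0, 1]
  newtons: 40

```text
t: 6.1
position: [0.4564, -0.0975, 0.1605]
tcp_rot: [[0.188, 0.97, 0.152], [0.752, -0.242, 0.613], [0.632, -0.001, -0.775]]
force: [0.7, -2.9, 4.7]
gripper_width: 0.622
gripper_force: 35.4
```

>>> apply_moves:
  plan: [0, 0, 0, 0, 0, 0, 1, 0, 0, 0, 0, 0, 0, 1, 0, 0, 0, 0, 0, 0, 1]

```text
t: 6.4
position: [0.4564, -0.0976, 0.1604]
tcp_rot: [[0.189, 0.97, 0.152], [0.751, -0.242, 0.614], [0.632, -0.001, -0.775]]
force: [-3.4, -3.4, 6.0]
gripper_width: 0.623
gripper_force: 40.0
```

>>> apply_moves:
  plan: [0.001, 0.0055, -0.001, 1.9, 0, -2.3, 1, 0.0155, 0, 0.0126, 0, 0, 0, 1, 0.0232, 0, 0.0189, 0, 0, 0, 1, 0.0232, 0, 0.0189, 0, 0, 0, 1, 0.0232, 0, 0.0189, 0, 0, 0, 1]

```text
t: 6.9
position: [0.4949, 0.0007, 0.1682]
tcp_rot: [[0.15, 0.984, 0.099], [0.76, -0.179, 0.625], [0.632, -0.019, -0.775]]
force: [0.2, -0.3, -5.9]
gripper_width: 0.621
gripper_force: 40.0
```

>>> apply_moves:
  plan: [0.0155, 0, 0.0126, 0, 0, 0, 1, 0.0155, 0, 0.0126, 0, 0, 0, 1, 0, 0, 0, 0, 0, 0, 1]

```text
t: 7.2
position: [0.5109, 0.037, 0.174]
tcp_rot: [[0.147, 0.985, 0.085], [0.76, -0.167, 0.627], [0.633, -0.027, -0.774]]
force: [0.5, -0.6, -5.1]
gripper_width: 0.623
gripper_force: 40.0
```

```bash
python3 - <<'E'
from h import *
import cv2
s,d=delta((0,0,0)); g=s["position"]+.167*s["tcp_rot"][:,2]
O=np.array([.50925,.28303]);R=np.array([[.18188,.98332],[.98332,-.18188]])
print("grasp",g,"bar frame",R@(g[:2]-O),s["tcp_rot"].round(3),s["joint_positions"].round(3),s["force"])
cv2.imwrite("pics/w2.png",imaging.read_camera("wrist")[:,:,::-1])
E
```

```text
grasp [0.52511204 0.14177086 0.04470619] bar frame [-0.13601795  0.04128967] [[ 0.147  0.985  0.085]
 [ 0.76  -0.167  0.627]
 [ 0.633 -0.027 -0.774]] [ 0.514  0.928 -0.766  2.23  -1.045  0.106  0.879] [ 0.45459919 -0.56395894 -5.07549153]
```

View pics/w2.png

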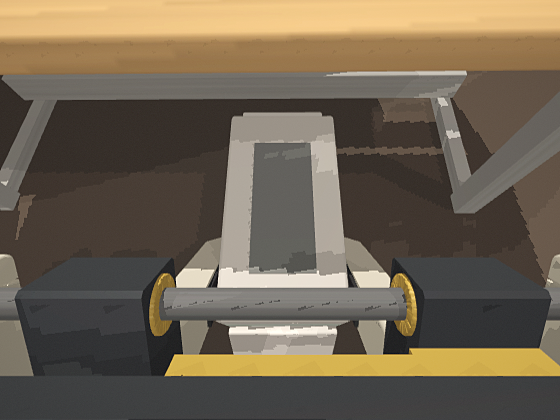

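The picture shows the box held square to the bar, still clear of it. But j5 and j6 are at their limits, so the arm has ridden up 14 mm. I'll back off to set the box down, then regrasp further back with less tilt.

>>> apply_moves:
  plan: [-0.018, 0.008, -0.0096, -0.6, 0, -0.1, 1, -0.018, 0.008, -0.0096, -0.6, 0, -0.1, 1, -0.018, 0.008, -0.0096, -0.6, 0, -0.1, 1, 0, 0, 0, 0, 0, 0, 1]

```text
t: 7.65
position: [0.5229, -0.0316, 0.1607]
tcp_rot: [[0.148, 0.982, 0.119], [0.762, -0.19, 0.619], [0.631, -0.001, -0.776]]
force: [0.8, -1.5, -2.1]
gripper_width: 0.62
gripper_force: 40.0
```

```bash
cat >> h.py <<'E'
O=np.array([.50925,.28303]);RB=np.array([[.18188,.98332],[.98332,-.18188]])
def rep(G=None):
    s=robot.sense(); R=s["tcp_rot"]; g=s["position"]+.167*R[:,2]
    print("t",s["t"],"grasp",g.round(4),"bar",(RB@(g[:2]-O)).round(4)); print(R.round(3)); print("q",s["joint_positions"].round(3),"F",s["force"].round(1),s["gripper_width"])
    if G is not None: print("to G (tool):",(R.T@(np.asarray(G)-g)).round(4))
def W(bx,by): return RB.T@np.array([bx,by])+O
E
python3 - <<'E'
from h import *
rep((.5436,.077,.030))
E
```

```text
t 7.65 grasp [0.5428 0.0718 0.0311] bar [-0.2016  0.0714]
[[ 0.148  0.982  0.119]
 [ 0.762 -0.19   0.619]
 [ 0.631 -0.001 -0.776]]
q [ 0.583  0.925 -0.669  2.191 -0.975  0.198  0.919] F [ 0.8 -1.5 -2.1] 0.6197363027088496
to G (tool): [ 0.0033 -0.0002  0.0042]
```

>>> apply_moves:
  plan: [-0.0007, 0, 0.0009, 0, 0, 0, 1, 0, 0, 0, 0, 0, 0, 0, 0, 0, 0, 0, 0, 0, 0, 0, 0, 0, 0, 0, 0, 0, 0.0097, 0, -0.0133, 0, 0, 0, 0]

```text
t: 8.15
position: [0.5223, -0.029, 0.1754]
tcp_rot: [[0.146, 0.983, 0.114], [0.76, -0.185, 0.622], [0.633, -0.004, -0.774]]
force: [0.3, -0.9, 1.0]
gripper_width: 0.921
gripper_force: 0.0
```

>>> apply_moves:
  plan: [0, 0, 0, 0, -4.5, 0, 0, 0, 0, 0, 0, -4.5, 0, 0, 0, 0, 0, 0, 0, 0, 0, 0, 0, 0, 0, 0, 0, 0]

```text
t: 8.55
position: [0.5227, -0.0282, 0.1769]
tcp_rot: [[0.159, 0.983, 0.092], [0.849, -0.183, 0.496], [0.504, -0.0, -0.864]]
force: [-0.1, -0.4, 0.1]
gripper_width: 1.0
gripper_force: 0.0
```

```bash
python3 - <<'E'
from h import *
import cv2
rep([*W(-.2205,.0714),.030])
cv2.imwrite("pics/w3.png",imaging.read_camera("wrist")[:,:,::-1])
E
```

```text
t 8.55 grasp [0.5381 0.0546 0.0327] bar [-0.2194  0.0699]
[[ 0.159  0.983  0.092]
 [ 0.849 -0.183  0.496]
 [ 0.504 -0.    -0.864]]
q [ 0.424  0.816 -0.488  2.2   -0.937  0.221  0.821] F [-0.1 -0.4  0.1] 0.9995889542341404
to G (tool): [-0.0023  0.0015  0.0018]
```

View pics/w3.png

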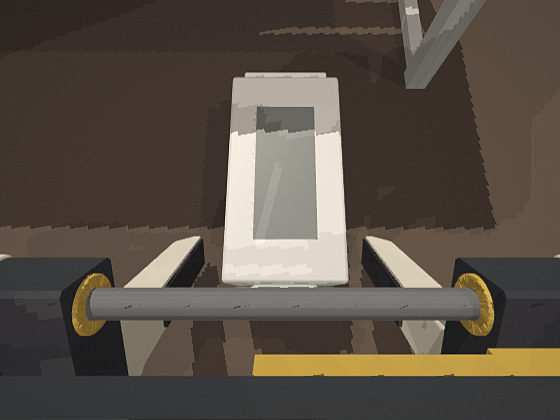

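The wrist view shows the lid corners at (233,78), (337,78), (347,284) and (222,284). The box sits square, slightly left of the fingers' centre. I'll compute its pose.

```bash
python3 - <<'E'
from h import *
c=imaging.get_calibration("wrist")
P=np.array([px2w(c,p,.055) for p in [(233,78),(337,78),(347,284),(222,284)]])
print((P[:,:2]-O)@RB.T, RB@(P.mean(0)[:2]-O))
x=(P[0]-P[3]+P[1]-P[2]);print(np.degrees(np.arctan2(x[1],x[0])))
b=[px2w(c,p,.144) for p in []]
E
```

```text
[[-0.12350853  0.04361963]
 [-0.12370606  0.09973195]
 [-0.23146092  0.09865559]
 [-0.23130425  0.04317793]] [-0.17749494  0.07129627]
79.11719692207554
```

>>> apply_moves:
  plan: [-0.0013, 0.0015, 0.0022, 0, 0, 0, 1, 0, 0, 0, 0, 0, 0, 1, 0, 0, 0, 0, 0, 0, 1, 0, 0, 0, 0, 0, 0, 1, 0, 0, 0, 0, 0, 0, 1]
  newtons: 45

```text
t: 9.1
position: [0.5241, -0.0297, 0.174]
tcp_rot: [[0.161, 0.983, 0.092], [0.849, -0.186, 0.495], [0.503, -0.001, -0.864]]
force: [0.5, 0.4, -0.5]
gripper_width: 0.622
gripper_force: 37.4
```

>>> apply_moves:
  plan: [0, 0, 0, 0, 0, 0, 1, 0, 0, 0, 0, 0, 0, 1, 0.0168, 0, 0.0099, 0, 0, 0, 1, 0.0168, 0, 0.0099, 0, 0, 0, 1, 0, 0, 0, 0, 0, 0, 1]

```text
t: 9.6
position: [0.5317, 0.0112, 0.1742]
tcp_rot: [[0.158, 0.983, 0.092], [0.849, -0.183, 0.496], [0.504, -0.0, -0.863]]
force: [-0.5, 0.9, -5.4]
gripper_width: 0.619
gripper_force: 45.0
```

```bash
python3 - <<'E'
from h import *
rep()
E
```

```text
t 9.6 grasp [0.547 0.094 0.03 ] bar [-0.179   0.0715]
[[ 0.158  0.983  0.092]
 [ 0.849 -0.183  0.496]
 [ 0.504 -0.    -0.863]]
q [ 0.373  0.832 -0.528  2.193 -0.966  0.17   0.785] F [-0.5  0.9 -5.4] 0.6190605542390765
```

>>> apply_moves:
  plan: [0.0127, 0, 0.0074, 0, 0, 0, 1, 0.0127, 0, 0.0074, 0, 0, 0, 1, 0, 0, 0, 0, 0, 0, 1]

```text
t: 9.9
position: [0.537, 0.0389, 0.174]
tcp_rot: [[0.159, 0.983, 0.092], [0.849, -0.184, 0.495], [0.504, -0.001, -0.864]]
force: [-0.3, 0.4, -5.1]
gripper_width: 0.62
gripper_force: 45.0
```

```bash
python3 - <<'E'
from h import *
rep()
E
```

```text
t 9.9 grasp [0.5523 0.1216 0.0297] bar [-0.1509  0.0717]
[[ 0.159  0.983  0.092]
 [ 0.849 -0.184  0.495]
 [ 0.504 -0.001 -0.864]]
q [ 0.334  0.838 -0.551  2.186 -0.984  0.138  0.756] F [-0.3  0.4 -5.1] 0.6197210933868086
```

>>> apply_moves:
  plan: [0.004, 0, -0.007, 0, 0, 0, 1, 0.0086, 0, 0.005, 0, 0, 0, 1, 0.0086, 0, 0.005, 0, 0, 0, 1, 0, 0, 0, 0, 0, 0, 1]

```text
t: 10.3
position: [0.5407, 0.059, 0.1823]
tcp_rot: [[0.159, 0.983, 0.092], [0.849, -0.183, 0.496], [0.504, -0.001, -0.864]]
force: [0.7, 0.1, -5.0]
gripper_width: 0.617
gripper_force: 45.0
```

```bash
python3 - <<'E'
from h import *
import cv2
rep()
cv2.imwrite("pics/w4.png",imaging.read_camera("wrist")[:,:,::-1])
E
```

```text
t 10.3 grasp [0.5561 0.1418 0.038 ] bar [-0.1304  0.0717]
[[ 0.159  0.983  0.092]
 [ 0.849 -0.183  0.496]
 [ 0.504 -0.001 -0.864]]
q [ 0.295  0.823 -0.549  2.179 -0.991  0.141  0.723] F [ 0.7  0.1 -5. ] 0.616892558414065
```

View pics/w4.png

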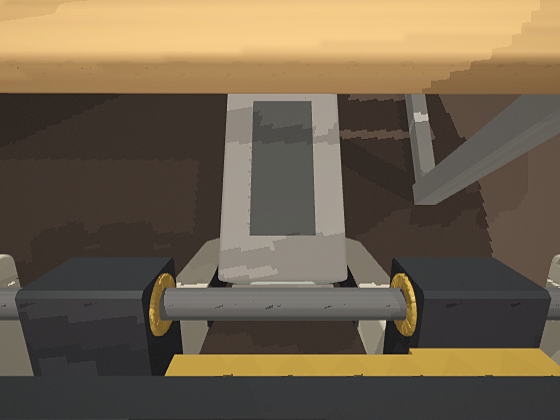

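The picture shows the box level and square under the board, with the right leg's foot at (425,205) clear of the gripper. I'll press on in small steps.

>>> apply_moves:
  plan: [0.0086, 0, 0.005, 0, 0, 0, 1, 0, 0, 0, 0, 0, 0, 1]

```text
t: 10.55
position: [0.5426, 0.0683, 0.1821]
tcp_rot: [[0.16, 0.983, 0.092], [0.849, -0.184, 0.496], [0.504, -0.001, -0.864]]
force: [-1.0, 0.2, -5.1]
gripper_width: 0.625
gripper_force: 45.0
```

>>> apply_moves:
  plan: [0.0051, 0, 0.003, 0, 0, 0, 1, 0, 0, 0, 0, 0, 0, 1]

```text
t: 10.75
position: [0.5437, 0.0734, 0.182]
tcp_rot: [[0.16, 0.983, 0.093], [0.849, -0.185, 0.495], [0.504, -0.001, -0.864]]
force: [-0.7, -0.1, -5.7]
gripper_width: 0.622
gripper_force: 45.0
```

>>> apply_moves:
  plan: [0.0043, 0, 0.0025, 0, 0, 0, 1, 0, 0, 0, 0, 0, 0, 1]

```text
t: 10.95
position: [0.5446, 0.0778, 0.182]
tcp_rot: [[0.161, 0.983, 0.093], [0.849, -0.186, 0.494], [0.503, -0.001, -0.864]]
force: [-1.0, -0.3, -6.2]
gripper_width: 0.623
gripper_force: 45.0
```

```bash
python3 - <<'E'
from h import *
rep()
E
```

```text
t 10.95 grasp [0.5601 0.1604 0.0377] bar [-0.1114  0.0723]
[[ 0.161  0.983  0.093]
 [ 0.849 -0.186  0.494]
 [ 0.503 -0.001 -0.864]]
q [ 0.265  0.827 -0.558  2.171 -1.003  0.123  0.702] F [-1.  -0.3 -6.2] 0.6229942056042095
```

>>> apply_moves:
  plan: [0.0053, 0, 0.0008, 0, 0, 0, 1, 0, 0, 0, 0, 0, 0, 1]

```text
t: 11.15
position: [0.5454, 0.0831, 0.1842]
tcp_rot: [[0.16, 0.983, 0.093], [0.849, -0.185, 0.495], [0.504, -0.001, -0.864]]
force: [-0.3, -0.1, -6.2]
gripper_width: 0.622
gripper_force: 45.0
```

>>> apply_moves:
  plan: [0.0044, 0, 0.0003, 0, 0, 0, 1, 0, 0, 0, 0, 0, 0, 1]

```text
t: 11.35
position: [0.5456, 0.0848, 0.1853]
tcp_rot: [[0.163, 0.982, 0.093], [0.851, -0.187, 0.491], [0.5, -0.001, -0.866]]
force: [-3.1, -9.8, -5.2]
gripper_width: 0.624
gripper_force: 45.0
```

```bash
python3 - <<'E'
from h import *
rep()
E
```

```text
t 11.35 grasp [0.5611 0.1669 0.0407] bar [-0.1048  0.0721]
[[ 0.163  0.982  0.093]
 [ 0.851 -0.187  0.491]
 [ 0.5   -0.001 -0.866]]
q [ 0.246  0.818 -0.551  2.168 -1.003  0.125  0.684] F [-3.1 -9.8 -5.2] 0.6235801584086507
```

>>> apply_moves:
  plan: [0.0026, 0, 0.0015, 0, 0, 0, 1, 0, 0, 0, 0, 0, 0, 1]

```text
t: 11.55
position: [0.5456, 0.0857, 0.1849]
tcp_rot: [[0.165, 0.982, 0.093], [0.851, -0.19, 0.489], [0.498, -0.001, -0.867]]
force: [-7.6, -20.3, 0.4]
gripper_width: 0.628
gripper_force: 45.0
```

>>> apply_moves:
  plan: [0.0026, 0, 0.0015, 0, 0, 0, 1, 0, 0, 0, 0, 0, 0, 1]

```text
t: 11.75
position: [0.5457, 0.0871, 0.1845]
tcp_rot: [[0.167, 0.982, 0.094], [0.852, -0.191, 0.487], [0.496, -0.001, -0.868]]
force: [-8.8, -27.0, 3.3]
gripper_width: 0.624
gripper_force: 45.0
```

```bash
python3 - <<'E'
from h import *
rep()
E
```

```text
t 11.75 grasp [0.5614 0.1684 0.0395] bar [-0.1032  0.0721]
[[ 0.167  0.982  0.094]
 [ 0.852 -0.191  0.487]
 [ 0.496 -0.001 -0.868]]
q [ 0.239  0.819 -0.548  2.168 -1.006  0.12   0.679] F [ -8.8 -27.    3.3] 0.6236265011961385
```

>>> apply_moves:
  plan: [0.0022, 0, 0.0012, 0, 0, 0, 1, 0, 0, 0, 0, 0, 0, 1]

```text
t: 11.95
position: [0.5459, 0.0885, 0.1843]
tcp_rot: [[0.168, 0.981, 0.094], [0.853, -0.192, 0.485], [0.494, -0.001, -0.869]]
force: [-11.1, -32.0, 4.0]
gripper_width: 0.62
gripper_force: 45.0
```

```bash
python3 - <<'E'
from h import *
rep()
E
```

```text
t 11.95 grasp [0.5616 0.1696 0.0391] bar [-0.102   0.0721]
[[ 0.168  0.981  0.094]
 [ 0.853 -0.192  0.485]
 [ 0.494 -0.001 -0.869]]
q [ 0.235  0.819 -0.548  2.167 -1.007  0.118  0.676] F [-11.1 -32.    4. ] 0.6196684068499084
```

Force is 34 N at the predicted depth, so flap_a should be shut. I'll draw out and set the box down.

>>> apply_moves:
  plan: [-0.013, 0, -0.0075, 0, 0, 0, 1, -0.0346, 0, -0.02, 0, 0, 0, 1, -0.0346, 0, -0.02, 0, 0, 0, 1, -0.0346, 0, -0.02, 0, 0, 0, 1, 0, 0, 0, 0, 0, 0, 1]

```text
t: 12.45
position: [0.5222, -0.0432, 0.1851]
tcp_rot: [[0.167, 0.981, 0.096], [0.85, -0.193, 0.49], [0.5, -0.0, -0.866]]
force: [1.0, 0.4, -5.1]
gripper_width: 0.623
gripper_force: 45.0
```

```bash
python3 - <<'E'
from h import *
import cv2
rep([*W(-.2205,.0714),.030])
a=imaging.read_camera("wrist")[:,:,::-1]; b=imaging.read_camera("scene")[:,:,::-1]
u,v=w2px(imaging.get_calibration("scene"),[*W(-.18,.07),.03]).astype(int);print(u,v)
b=cv2.resize(b[v-50:v+50,u-65:u+65],None,fx=3,fy=3,interpolation=2)
C=np.zeros((600,800,3),np.uint8);C[:300,:400]=cv2.resize(a,(400,300));C[300:,:390]=b
w=cv2.resize(a[40:140,180:380],(400,200),interpolation=2);C[:200,400:]=w
cv2.imwrite("pics/m5.png",C)
E
```

```text
t 12.45 grasp [0.5383 0.0387 0.0404] bar [-0.235  0.073]
[[ 0.167  0.981  0.096]
 [ 0.85  -0.193  0.49 ]
 [ 0.5   -0.    -0.866]]
q [ 0.438  0.796 -0.468  2.195 -0.889  0.249  0.782] F [ 1.   0.4 -5.1] 0.6231452998493568
to G (tool): [ 0.0073 -0.0017  0.0163]
308 175
```

View pics/m5.png

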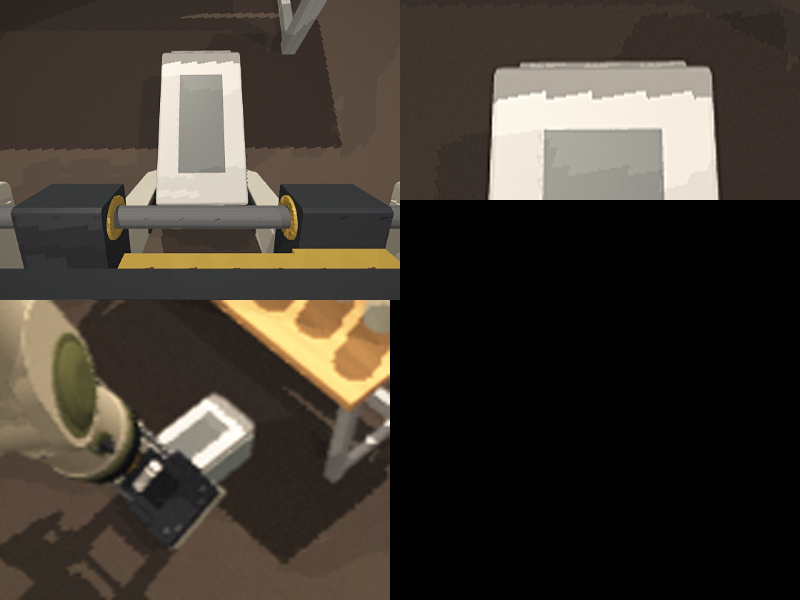

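The crops show flap_a flat against its end: only a thin strip remains ahead of the lid, and nothing protrudes in the scene view. I'll draw back further, set it down, release and swing upright.

>>> apply_moves:
  plan: [-0.026, 0, -0.015, 0, 0, 0, 1, -0.026, 0, -0.015, 0, 0, 0, 1, -0.005, 0, 0.0087, 0, 0, 0, 1, 0, 0, 0, 0, 0, 0, 1, 0, 0, 0, 0, 0, 0, 0]

```text
t: 13.05
position: [0.512, -0.0946, 0.1757]
tcp_rot: [[0.158, 0.983, 0.091], [0.848, -0.183, 0.497], [0.506, -0.001, -0.863]]
force: [0.0, -0.3, 0.3]
gripper_width: 0.67
gripper_force: 0.0
```

>>> apply_moves:
  plan: [0, 0, 0, 0, 0, 0, 0, 0, 0, 0, 0, 0, 0, 0, 0, 0, 0, 0, 0, 0, 0, 0.0175, 0, -0.03, 0, 0, 0, 0, 0.0175, 0, -0.03, 0, 0, 0, 0]

```text
t: 13.55
position: [0.5113, -0.0963, 0.2448]
tcp_rot: [[0.162, 0.983, 0.09], [0.848, -0.185, 0.496], [0.504, -0.004, -0.863]]
force: [-0.2, 0.5, 0.4]
gripper_width: 0.993
gripper_force: 0.0
```

>>> apply_moves:
  plan: [0, 0, 0, 0, -7.5, 0, 0, 0, 0, 0, 0, -7.5, 0, 0, 0, 0, 0, 0, -7.5, 0, 0, 0, 0, 0, 0, -7.5, 0, 0, 0, 0, 0, 0, 0, 0, 0]

```text
t: 14.05
position: [0.5126, -0.092, 0.2451]
tcp_rot: [[0.176, 0.984, -0.0], [0.984, -0.176, -0.0], [-0.0, -0.0, -1.0]]
force: [-0.8, 1.4, -0.5]
gripper_width: 1.001
gripper_force: 0.0
```

```bash
python3 - <<'E'
from h import *
import cv2
rep([*W(-.253,.073),.030])
C=imaging.get_calibration("wrist")
print(np.array2string(C["T"],separator=','))
cv2.imwrite("pics/w6.png",imaging.read_camera("wrist")[:,:,::-1])
# lid by brightness/low saturation in wrist image
im=cv2.imread("pics/w6.png"); m=(im.min(2)>150).astype(np.uint8); m[250:]=0
n,l,st,ce=cv2.connectedComponentsWithStats(m); i=1+st[1:,4].argmax(); print(st[i])
r=cv2.minAreaRect(np.argwhere(l==i)[:,::-1].astype(np.float32)); print(r)
P=np.array([px2w(C,p,.055) for p in cv2.boxPoints(r)]); print(((P[:,:2]-O)@RB.T).round(4))
E
```

```text
t 14.05 grasp [ 0.5126 -0.092   0.0781] bar [-0.3682  0.0715]
[[ 0.176  0.984 -0.   ]
 [ 0.984 -0.176 -0.   ]
 [-0.    -0.    -1.   ]]
q [-0.109  0.625  0.26   2.203 -0.439  0.361  0.34 ] F [-0.8  1.4 -0.5] 1.000857790029552
to G (tool): [0.1152 0.0022 0.0481]
[[ 9.84293432e-01,-1.70737621e-01,-4.48899107e-02, 5.24790468e-01],
 [-1.76540166e-01,-9.52079614e-01,-2.49755838e-01,-2.42372604e-02],
 [-9.60512314e-05, 2.53757903e-01,-9.67267759e-01, 2.24238797e-01],
 [ 0.00000000e+00, 0.00000000e+00, 0.00000000e+00, 1.00000000e+00]]
[  226     0   117   155 15789]
((284.0, 77.0), (154.0, 116.0), 90.0)
[[-0.239   0.0432]
 [-0.2387  0.0999]
 [-0.3132  0.104 ]
 [-0.3135  0.04  ]]
```

>>> apply_moves:
  plan: [0.04, 0, 0, 0, 0, 0, 0, 0.04, 0, 0, 0, 0, 0, 0, 0.038, 0, 0, 0, 0, 0, 0, 0, 0, 0.024, 0, 0, 0, 0, 0, 0, 0.024, 0, 0, 0, 0]

```text
t: 14.6
position: [0.5338, 0.0202, 0.1969]
tcp_rot: [[0.185, 0.983, 0.001], [0.983, -0.185, 0.009], [0.009, -0.001, -1.0]]
force: [1.1, -0.7, -1.3]
gripper_width: 1.0
gripper_force: 0.0
```

>>> apply_moves:
  plan: [0, 0, 0, 0, 0, 0, 1, 0, 0, 0, 0, 0, 0, 1, 0, 0, 0, 0, 0, 0, 1, 0, 0, 0, 0, 0, 0, 1, 0, 0, 0, 0, 0, 0, 1]
  newtons: 35

```text
t: 15.1
position: [0.5335, 0.0192, 0.198]
tcp_rot: [[0.186, 0.983, 0.001], [0.983, -0.186, 0.004], [0.004, -0.0, -1.0]]
force: [2.3, -1.8, 12.0]
gripper_width: 0.622
gripper_force: 33.6
```

>>> apply_moves:
  plan: [0, 0, 0, 0, 0, 0, 1, 0, 0, -0.015, 0, 0, 0, 1, 0, 0, 0, 0, 0, 0, 1]

```text
t: 15.4
position: [0.5336, 0.0196, 0.2132]
tcp_rot: [[0.185, 0.983, 0.001], [0.983, -0.185, 0.004], [0.004, 0.001, -1.0]]
force: [1.0, -0.5, -5.2]
gripper_width: 0.622
gripper_force: 35.0
```

```bash
python3 - <<'E'
from h import *
rep(); print(robot.sense()["moment"])
E
```

```text
t 15.4 grasp [0.5338 0.0203 0.0462] bar [-0.2539  0.072 ]
[[ 0.185  0.983  0.001]
 [ 0.983 -0.185  0.004]
 [ 0.004  0.001 -1.   ]]
q [-0.304  0.69   0.24   2.186 -0.52   0.317  0.194] F [ 1.  -0.5 -5.2] 0.6221239238385872
[-0.1229139   0.04730046 -0.00939907]
```

>>> apply_moves:
  plan: [0, 0, 0, 0, 0, -8.4, 1, 0, 0, 0, 0, 0, -8.4, 1, 0, 0, 0, 0, 0, -8.4, 1, 0, 0, 0, 0, 0, -8.4, 1, 0, 0, 0, 0, 0, -8.4, 1]

```text
t: 15.9
position: [0.5333, 0.0197, 0.2116]
tcp_rot: [[-0.525, 0.851, -0.001], [0.851, 0.525, 0.004], [0.004, 0.002, -1.0]]
force: [-0.4, -0.5, -5.3]
gripper_width: 0.62
gripper_force: 35.0
```

>>> apply_moves:
  plan: [0, 0, 0, 0, 0, -8.4, 1, 0, 0, 0, 0, 0, -8.4, 1, 0, 0, 0, 0, 0, -8.4, 1, 0, 0, 0, 0, 0, -8.4, 1, 0, 0, 0, 0, 0, -8.4, 1]

```text
t: 16.4
position: [0.5333, 0.0196, 0.2117]
tcp_rot: [[-0.96, 0.281, -0.001], [0.281, 0.96, 0.004], [0.002, 0.004, -1.0]]
force: [0.6, 0.4, -4.7]
gripper_width: 0.622
gripper_force: 35.0
```

>>> apply_moves:
  plan: [0, 0, 0, 0, 0, -8.4, 1, 0, 0, 0, 0, 0, -8.4, 1, 0, 0, 0, 0, 0, -8.4, 1, 0, 0, 0, 0, 0, -8.4, 1, 0, 0, 0, 0, 0, 0, 1]

```text
t: 16.9
position: [0.5334, 0.0193, 0.2117]
tcp_rot: [[-0.956, -0.293, -0.001], [-0.293, 0.956, 0.005], [-0.001, 0.005, -1.0]]
force: [-0.6, -0.1, -5.0]
gripper_width: 0.621
gripper_force: 35.0
```

```bash
python3 - <<'E'
from h import *
rep()
E
```

```text
t 16.9 grasp [0.5332 0.0201 0.0447] bar [-0.2542  0.0714]
[[-0.956 -0.293 -0.001]
 [-0.293  0.956  0.005]
 [-0.001  0.005 -1.   ]]
q [-0.015  0.679 -0.184  2.168  0.356  0.322  1.371] F [-0.6 -0.1 -5. ] 0.6209955592039605
```

>>> apply_moves:
  plan: [0, 0, 0, 0, 0, -7.8, 1, 0, 0, 0, 0, 0, -7.8, 1, 0, 0, 0, 0, 0, -7.8, 1, 0, 0, 0, 0, 0, -7.8, 1, 0, 0, 0, 0, 0, 0, 1]

```text
t: 17.4
position: [0.5333, 0.0193, 0.2118]
tcp_rot: [[-0.669, -0.743, -0.001], [-0.743, 0.669, 0.005], [-0.003, 0.004, -1.0]]
force: [0.1, 0.9, -4.6]
gripper_width: 0.62
gripper_force: 35.0
```

```bash
python3 - <<'E'
from h import *
rep()
E
```

```text
t 17.4 grasp [0.5332 0.0201 0.0448] bar [-0.2542  0.0714]
[[-0.669 -0.743 -0.001]
 [-0.743  0.669  0.005]
 [-0.003  0.004 -1.   ]]
q [ 0.073  0.69  -0.313  2.162  0.563  0.367  1.705] F [ 0.1  0.9 -4.6] 0.6203790590312983
```

>>> apply_moves:
  plan: [0, 0, 0, 0, 0, -7.85, 1, 0, 0, 0, 0, 0, -7.85, 1, 0, 0, 0, 0, 0, -7.85, 1, 0, 0, 0, 0, 0, -7.85, 1, 0, 0, 0, 0, 0, 0, 1]

```text
t: 17.9
position: [0.5333, 0.0192, 0.2118]
tcp_rot: [[-0.186, -0.982, -0.001], [-0.982, 0.186, 0.004], [-0.004, 0.002, -1.0]]
force: [0.2, 0.7, -5.5]
gripper_width: 0.621
gripper_force: 35.0
```

>>> apply_moves:
  plan: [0, 0, 0.007, 0, 0, 0, 1, 0, 0, 0.006, 0, 0, 0, 1, 0, 0, 0, 0, 0, 0, 1, 0, 0, 0, 0, 0, 0, 1]

```text
t: 18.3
position: [0.5333, 0.0197, 0.1988]
tcp_rot: [[-0.183, -0.983, -0.001], [-0.983, 0.183, 0.004], [-0.003, 0.002, -1.0]]
force: [0.0, 0.2, -5.3]
gripper_width: 0.626
gripper_force: 35.0
```

```bash
python3 - <<'E'
from h import *
rep()
E
```

```text
t 18.3 grasp [0.5332 0.0203 0.0318] bar [-0.254   0.0713]
[[-0.183 -0.983 -0.001]
 [-0.983  0.183  0.004]
 [-0.003  0.002 -1.   ]]
q [ 0.148  0.73  -0.426  2.161  0.768  0.402  2.053] F [ 0.   0.2 -5.3] 0.6256534849846805
```

Still about 1 mm up. I'll lower, release, rise, turn the open gripper back half a turn and move behind the box.

>>> apply_moves:
  plan: [0, 0, 0.001, 0, 0, 0, 1, 0, 0, 0, 0, 0, 0, 0, 0, 0, 0, 0, 0, 0, 0, 0, 0, 0, 0, 0, 0, 0, 0, 0, 0, 0, 0, 0, 0]

```text
t: 18.8
position: [0.5336, 0.0194, 0.1984]
tcp_rot: [[-0.182, -0.983, 0.0], [-0.983, 0.182, 0.004], [-0.004, 0.0, -1.0]]
force: [0.3, -0.8, -0.2]
gripper_width: 0.917
gripper_force: 0.0
```

>>> apply_moves:
  plan: [0, 0, -0.03, 0, 0, 0, 0, 0, 0, -0.045, 0, 0, 0, 0, 0, 0, 0, 0, 0, 8.2, 0, 0, 0, 0, 0, 0, 8.2, 0, 0, 0, 0, 0, 0, 8.2, 0]

```text
t: 19.3
position: [0.5335, 0.0188, 0.2738]
tcp_rot: [[-0.58, -0.814, 0.001], [-0.814, 0.58, 0.004], [-0.004, 0.001, -1.0]]
force: [-0.5, 0.4, -0.0]
gripper_width: 1.002
gripper_force: 0.0
```

>>> apply_moves:
  plan: [0, 0, 0, 0, 0, 8.2, 0, 0, 0, 0, 0, 0, 8.2, 0, 0, 0, 0, 0, 0, 8.2, 0, 0, 0, 0, 0, 0, 8.2, 0, 0, 0, 0, 0, 0, 8.2, 0]

```text
t: 19.8
position: [0.5335, 0.0192, 0.2734]
tcp_rot: [[-0.972, -0.235, 0.0], [-0.235, 0.972, 0.004], [-0.001, 0.004, -1.0]]
force: [0.1, 0.9, 0.4]
gripper_width: 0.998
gripper_force: 0.0
```

>>> apply_moves:
  plan: [0, 0, 0, 0, 0, 8.2, 0, 0, 0, 0, 0, 0, 8.2, 0, 0, 0, 0, 0, 0, 8.2, 0, 0, 0, 0, 0, 0, 8.2, 0, 0, 0, 0, 0, 0, 8.2, 0]

```text
t: 20.3
position: [0.5335, 0.0192, 0.2734]
tcp_rot: [[-0.888, 0.461, 0.0], [0.461, 0.888, 0.004], [0.002, 0.004, -1.0]]
force: [-0.2, -0.7, 0.7]
gripper_width: 1.001
gripper_force: 0.0
```

>>> apply_moves:
  plan: [0, 0, 0, 0, 0, 8.2, 0, 0, 0, 0, 0, 0, 8.2, 0, 0, 0, 0, 0, 0, 8.2, 0, 0, 0, 0, 0, 0, 8.2, 0, 0, 0, 0, 0, 0, 8.2, 0]

```text
t: 20.8
position: [0.5335, 0.0193, 0.2733]
tcp_rot: [[-0.368, 0.93, 0.0], [0.93, 0.368, 0.004], [0.004, 0.002, -1.0]]
force: [-0.1, -0.0, -0.6]
gripper_width: 0.999
gripper_force: 0.0
```

>>> apply_moves:
  plan: [0, 0, 0, 0, 0, 8.2, 0, 0, 0, 0, 0, 0, 8.2, 0, 0, 0, 0, 0, 0, 8.2, 0, 0, 0, 0, 0, 0, 8.2, 0, 0, 0, 0, 0, 0, 0, 0]

```text
t: 21.3
position: [0.5335, 0.0196, 0.2732]
tcp_rot: [[0.191, 0.982, -0.0], [0.982, -0.191, 0.004], [0.004, -0.001, -1.0]]
force: [-0.5, -0.7, -0.3]
gripper_width: 1.003
gripper_force: 0.0
```

```bash
python3 - <<'E'
from h import *
rep([*W(-.368,.0713),.1])
E
```

```text
t 21.3 grasp [0.5335 0.0202 0.1062] bar [-0.2541  0.0716]
[[ 0.191  0.982 -0.   ]
 [ 0.982 -0.191  0.004]
 [ 0.004 -0.001 -1.   ]]
q [-0.335  0.586  0.281  2.16  -0.376  0.441  0.052] F [-0.5 -0.7 -0.3] 1.0032910524091243
to G (tool): [-0.114   0.0007  0.0058]
```

>>> apply_moves:
  plan: [-0.04, 0, 0, 0, 0, 0, 0, -0.04, 0, 0, 0, 0, 0, 0, -0.034, 0, 0, 0, 0, 0, 0, 0, 0, 0, 0, 7.5, 0, 0, 0, 0, 0, 0, 7.5, 0, 0]

```text
t: 21.8
position: [0.5119, -0.093, 0.2732]
tcp_rot: [[0.178, 0.983, 0.05], [0.947, -0.185, 0.261], [0.266, 0.001, -0.964]]
force: [1.4, 0.2, -1.6]
gripper_width: 1.002
gripper_force: 0.0
```

>>> apply_moves:
  plan: [0, 0, 0, 0, 7.5, 0, 0, 0, 0, 0, 0, 7.5, 0, 0, 0, 0, 0, 0, 0, 0, 0]

```text
t: 22.1
position: [0.5113, -0.0963, 0.2725]
tcp_rot: [[0.166, 0.981, 0.098], [0.846, -0.193, 0.497], [0.506, 0.0, -0.862]]
force: [-0.0, -0.9, -0.5]
gripper_width: 0.997
gripper_force: 0.0
```

```bash
python3 - <<'E'
from h import *
import cv2
rep([*W(-.296,.0713),.1])
cv2.imwrite("pics/w7.png",imaging.read_camera("wrist")[:,:,::-1])
E
```

```text
t 22.1 grasp [ 0.5276 -0.0133  0.1285] bar [-0.2881  0.0719]
[[ 0.166  0.981  0.098]
 [ 0.846 -0.193  0.497]
 [ 0.506  0.    -0.862]]
q [ 0.476  0.619 -0.359  2.161 -0.733  0.498  0.655] F [-0.  -0.9 -0.5] 0.9974523757829624
to G (tool): [-0.0212 -0.0006  0.0205]
```

View pics/w7.png

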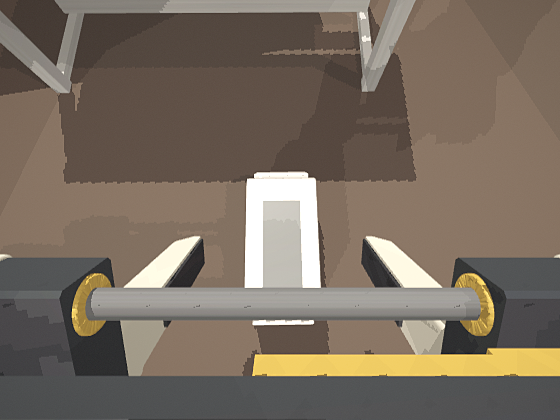

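The wrist view shows the box turned end for end, with the front lid edge at (247,179) to (315,179). Flap_b is ahead of it at row 172, and the rear edge is near row 318.

```bash
python3 - <<'E'
from h import *
c=imaging.get_calibration("wrist")
P=np.array([px2w(c,p,.055) for p in [(247,179),(315,179),(318,318),(242,318)]])
q=(P[:,:2]-O)@RB.T; print(q); cx=q[:2,0].mean()-.054; print("centre",cx)
rep([*W(cx-.042,q[:2,1].mean()),.0305])
E
```

```text
[[-0.21287197  0.04329609]
 [-0.21340524  0.09929642]
 [-0.32126056  0.09737093]
 [-0.32073221  0.04199967]]
centre -0.26713860511780874
t 22.15 grasp [ 0.5275 -0.0129  0.128 ] bar [-0.2877  0.0717]
[[ 0.165  0.982  0.096]
 [ 0.849 -0.191  0.493]
 [ 0.503 -0.    -0.865]]
q [ 0.47   0.618 -0.355  2.161 -0.73   0.497  0.651] F [-0.4 -0.3 -0.4] 1.0015706196165495
to G (tool): [-0.0676 -0.0002  0.0735]
```

>>> apply_moves:
  plan: [-0.0314, 0, 0.0326, 0, 0, 0, 0, -0.0314, 0, 0.0326, 0, 0, 0, 0, 0, 0, 0, 0, 0, 0, 0]

```text
t: 22.45
position: [0.5066, -0.1141, 0.1796]
tcp_rot: [[0.166, 0.982, 0.087], [0.849, -0.187, 0.494], [0.501, -0.009, -0.865]]
force: [-0.3, -0.2, 0.1]
gripper_width: 0.999
gripper_force: 0.0
```

```bash
python3 - <<'E'
from h import *
rep([*W(-.309,.0713),.0405])
E
```

```text
t 22.45 grasp [ 0.521  -0.0317  0.0351] bar [-0.3074  0.0688]
[[ 0.166  0.982  0.087]
 [ 0.849 -0.187  0.494]
 [ 0.501 -0.009 -0.865]]
q [ 0.544  0.8   -0.418  2.181 -0.77   0.33   0.794] F [-0.3 -0.2  0.1] 0.9993421311183516
to G (tool): [ 0.0013  0.0024 -0.0055]
```

>>> apply_moves:
  plan: [0.0013, 0.0017, -0.0055, -0.3, 0, -0.4, 0, 0, 0, 0, 0, 0, 0, 1, 0, 0, 0, 0, 0, 0, 1, 0, 0, 0, 0, 0, 0, 1, 0, 0, 0, 0, 0, 0, 1]
  newtons: 45

```text
t: 22.95
position: [0.5095, -0.1155, 0.1916]
tcp_rot: [[0.155, 0.983, 0.101], [0.851, -0.185, 0.492], [0.502, 0.009, -0.865]]
force: [-0.5, 0.6, -1.1]
gripper_width: 0.707
gripper_force: 0.0
```

>>> apply_moves:
  plan: [0, 0, 0, 0, 0, 0, 1, 0, 0, 0, 0, 0, 0, 1, 0, 0, 0, 0, 0, 0, 1]

```text
t: 23.25
position: [0.5085, -0.1156, 0.1908]
tcp_rot: [[0.156, 0.983, 0.098], [0.849, -0.185, 0.495], [0.504, 0.006, -0.864]]
force: [-3.9, -2.9, 9.7]
gripper_width: 0.622
gripper_force: 44.9
```

```bash
python3 - <<'E'
from h import *
rep()
E
```

```text
t 23.25 grasp [ 0.525  -0.033   0.0466] bar [-0.3079  0.0729]
[[ 0.156  0.983  0.098]
 [ 0.849 -0.185  0.495]
 [ 0.504  0.006 -0.864]]
q [ 0.548  0.78  -0.42   2.178 -0.769  0.344  0.795] F [-3.9 -2.9  9.7] 0.6222603499867123
```

>>> apply_moves:
  plan: [0, 0, 0, 0, 0, 0, 0.1, 0, 0, 0, 0, 0, 0, 0.1, -0.003, 0, 0.0052, -0.2, 0, 0, 0.1, 0, 0, 0, 0, 0, 0, 0.1, 0, 0, 0, 0, 0, 0, 1]

```text
t: 23.75
position: [0.5092, -0.1158, 0.1838]
tcp_rot: [[0.157, 0.982, 0.103], [0.85, -0.188, 0.493], [0.503, 0.01, -0.864]]
force: [0.1, 0.2, 0.5]
gripper_width: 0.849
gripper_force: 0.0
```

>>> apply_moves:
  plan: [0, 0, 0, 0, 0, 0, 1, 0, 0, 0, 0, 0, 0, 1, 0, 0, 0, 0, 0, 0, 1, 0, 0, 0, 0, 0, 0, 1, 0, 0, 0, 0, 0, 0, 1]

```text
t: 24.25
position: [0.5089, -0.1157, 0.1842]
tcp_rot: [[0.157, 0.982, 0.102], [0.85, -0.187, 0.493], [0.503, 0.01, -0.864]]
force: [-2.5, -1.0, 1.6]
gripper_width: 0.624
gripper_force: 44.7
```

>>> apply_moves:
  plan: [0, 0, 0, 0, 0, 0, 1, 0.0005, 0, -0.0009, 0, 0, 0, 1]

```text
t: 24.45
position: [0.5092, -0.1158, 0.185]
tcp_rot: [[0.157, 0.982, 0.103], [0.85, -0.187, 0.492], [0.503, 0.01, -0.864]]
force: [0.1, -0.3, -4.5]
gripper_width: 0.624
gripper_force: 44.6
```

```bash
python3 - <<'E'
from h import *
rep()
E
```

```text
t 24.45 grasp [ 0.5263 -0.0336  0.0407] bar [-0.3082  0.0744]
[[ 0.157  0.982  0.103]
 [ 0.85  -0.187  0.492]
 [ 0.503  0.01  -0.864]]
q [ 0.554  0.793 -0.429  2.178 -0.774  0.326  0.803] F [ 0.1 -0.3 -4.5] 0.623976221010887
```

>>> apply_moves:
  plan: [0.0346, -0.001, 0.02, 0, 0, 0, 1, 0.0346, -0.001, 0.02, 0, 0, 0, 1, 0.0346, -0.001, 0.02, 0, 0, 0, 1, 0.0346, -0.001, 0.02, 0, 0, 0, 1, 0, 0, 0, 0, 0, 0, 1]

```text
t: 24.95
position: [0.5358, 0.0477, 0.1864]
tcp_rot: [[0.15, 0.983, 0.101], [0.849, -0.181, 0.497], [0.507, 0.011, -0.862]]
force: [-1.2, -0.1, -5.0]
gripper_width: 0.626
gripper_force: 44.6
```

```bash
python3 - <<'E'
from h import *
rep([*W(-.123,.0715),.0407])
E
```

```text
t 24.95 grasp [0.5526 0.1306 0.0424] bar [-0.142   0.0704]
[[ 0.15   0.983  0.101]
 [ 0.849 -0.181  0.497]
 [ 0.507  0.011 -0.862]]
q [ 0.332  0.819 -0.572  2.19  -0.95   0.131  0.707] F [-1.2 -0.1 -5. ] 0.626424951272618
to G (tool): [0.0155 0.0011 0.0111]
```

>>> apply_moves:
  plan: [0.0086, 0, 0.005, -0.3, 0, 0, 1, 0.0086, 0, 0.005, -0.3, 0, 0, 1, 0, 0, 0, 0, 0, 0, 1]

```text
t: 25.25
position: [0.5395, 0.0618, 0.1859]
tcp_rot: [[0.155, 0.982, 0.113], [0.85, -0.19, 0.491], [0.503, 0.02, -0.864]]
force: [0.4, -0.0, -5.4]
gripper_width: 0.621
gripper_force: 44.6
```

```bash
python3 - <<'E'
from h import *
rep([*W(-.102,.0715),.0407])
E
```

```text
t 25.25 grasp [0.5584 0.1437 0.0416] bar [-0.128   0.0736]
[[ 0.155  0.982  0.113]
 [ 0.85  -0.19   0.491]
 [ 0.503  0.02  -0.864]]
q [ 0.305  0.821 -0.576  2.187 -1.044  0.106  0.772] F [ 0.4 -0.  -5.4] 0.6214191708621392
to G (tool): [ 0.0221 -0.0024  0.0138]
```

>>> apply_moves:
  plan: [0, 0, 0, 0.7, 0, 0, 1, 0, 0, 0, 0.7, 0, 0, 1, 0, 0, 0, 0, 0, 0, 1]

```text
t: 25.55
position: [0.5395, 0.0607, 0.186]
tcp_rot: [[0.159, 0.983, 0.089], [0.85, -0.182, 0.494], [0.502, -0.003, -0.865]]
force: [-1.2, -0.0, -4.0]
gripper_width: 0.622
gripper_force: 44.6
```

```bash
python3 - <<'E'
from h import *
rep([*W(-.102,.0715),.0407])
E
```

```text
t 25.55 grasp [0.5543 0.1433 0.0416] bar [-0.1292  0.0697]
[[ 0.159  0.983  0.089]
 [ 0.85  -0.182  0.494]
 [ 0.502 -0.003 -0.865]]
q [ 0.276  0.809 -0.525  2.181 -1.032  0.159  0.756] F [-1.2 -0.  -4. ] 0.6222171810445333
to G (tool): [0.0231 0.0018 0.0144]
```

Roll is corrected and j6 is back at 0.159. Pushing on in small steps.

>>> apply_moves:
  plan: [0.0086, 0, 0.005, 0, 0, 0, 1, 0, 0, 0, 0, 0, 0, 1]

```text
t: 25.75
position: [0.5413, 0.0726, 0.1863]
tcp_rot: [[0.156, 0.984, 0.088], [0.849, -0.179, 0.496], [0.504, -0.002, -0.864]]
force: [0.7, 1.0, -4.4]
gripper_width: 0.625
gripper_force: 44.6
```

>>> apply_moves:
  plan: [0.0069, 0, 0.004, 0, 0, 0, 1, 0, 0, 0, 0, 0, 0, 1]

```text
t: 25.95
position: [0.5427, 0.0799, 0.186]
tcp_rot: [[0.156, 0.984, 0.089], [0.85, -0.18, 0.495], [0.503, -0.002, -0.864]]
force: [-0.2, -0.1, -5.0]
gripper_width: 0.625
gripper_force: 44.6
```

```bash
python3 - <<'E'
from h import *
rep([*W(-.102,.0715),.0407])
E
```

```text
t 25.95 grasp [0.5575 0.1626 0.0417] bar [-0.1097  0.0693]
[[ 0.156  0.984  0.089]
 [ 0.85  -0.18   0.495]
 [ 0.503 -0.002 -0.864]]
q [ 0.251  0.815 -0.542  2.173 -1.033  0.139  0.728] F [-0.2 -0.1 -5. ] 0.6249873860291063
to G (tool): [0.0061 0.0022 0.0047]
```

>>> apply_moves:
  plan: [0.0043, 0, 0.0025, 0, 0, 0, 1, 0, 0, 0, 0, 0, 0, 1]

```text
t: 26.15
position: [0.5434, 0.0841, 0.1859]
tcp_rot: [[0.157, 0.984, 0.089], [0.85, -0.18, 0.495], [0.503, -0.002, -0.864]]
force: [-1.1, -1.7, -4.4]
gripper_width: 0.623
gripper_force: 44.6
```

>>> apply_moves:
  plan: [0.0026, 0, 0.0015, 0, 0, 0, 1, 0, 0, 0, 0, 0, 0, 1]

```text
t: 26.35
position: [0.5439, 0.0867, 0.1858]
tcp_rot: [[0.157, 0.984, 0.089], [0.85, -0.181, 0.495], [0.502, -0.002, -0.865]]
force: [-1.7, -3.2, -4.0]
gripper_width: 0.626
gripper_force: 44.6
```

```bash
python3 - <<'E'
from h import *
rep([*W(-.102,.0715),.0407])
E
```

```text
t 26.35 grasp [0.5587 0.1693 0.0414] bar [-0.1029  0.0694]
[[ 0.157  0.984  0.089]
 [ 0.85  -0.181  0.495]
 [ 0.502 -0.002 -0.865]]
q [ 0.24   0.816 -0.545  2.17  -1.033  0.132  0.716] F [-1.7 -3.2 -4. ] 0.6262685647172165
to G (tool): [0.0004 0.0021 0.0011]
```

>>> apply_moves:
  plan: [0.0026, 0, 0.0015, 0, 0, 0, 1, 0, 0, 0, 0, 0, 0, 1]

```text
t: 26.55
position: [0.5439, 0.0876, 0.1852]
tcp_rot: [[0.16, 0.983, 0.089], [0.851, -0.183, 0.492], [0.5, -0.003, -0.866]]
force: [-4.8, -13.0, -1.0]
gripper_width: 0.622
gripper_force: 44.6
```

>>> apply_moves:
  plan: [0.0026, 0, 0.0015, 0, 0, 0, 1, 0, 0, 0, 0, 0, 0, 1]

```text
t: 26.75
position: [0.5436, 0.089, 0.1849]
tcp_rot: [[0.161, 0.983, 0.089], [0.852, -0.184, 0.49], [0.498, -0.003, -0.867]]
force: [-8.7, -20.6, 1.4]
gripper_width: 0.617
gripper_force: 44.9
```

```bash
python3 - <<'E'
from h import *
rep([*W(-.102,.0715),.0407])
E
```

```text
t 26.75 grasp [0.5584 0.1708 0.0401] bar [-0.1015  0.0687]
[[ 0.161  0.983  0.089]
 [ 0.852 -0.184  0.49 ]
 [ 0.498 -0.003 -0.867]]
q [ 0.233  0.816 -0.544  2.171 -1.032  0.126  0.707] F [ -8.7 -20.6   1.4] 0.6174000180783406
to G (tool): [-0.0002  0.0028 -0.0008]
```

>>> apply_moves:
  plan: [0.0026, 0, 0.0015, 0, 0, 0, 1, 0, 0, 0, 0, 0, 0, 1]

```text
t: 26.95
position: [0.5435, 0.0901, 0.1851]
tcp_rot: [[0.162, 0.983, 0.089], [0.853, -0.185, 0.488], [0.496, -0.003, -0.868]]
force: [-13.4, -33.1, 13.6]
gripper_width: 0.621
gripper_force: 45.0
```

>>> apply_moves:
  plan: [0.0022, 0, 0.0013, 0, 0, 0, 1, 0, 0, 0, 0, 0, 0, 1]

```text
t: 27.15
position: [0.5436, 0.0914, 0.1852]
tcp_rot: [[0.164, 0.982, 0.09], [0.854, -0.187, 0.486], [0.494, -0.003, -0.869]]
force: [-16.0, -41.1, 22.0]
gripper_width: 0.621
gripper_force: 45.0
```

```bash
python3 - <<'E'
from h import *
rep([*W(-.102,.0715),.0407])
E
```

```text
t 27.15 grasp [0.5586 0.1726 0.04  ] bar [-0.0996  0.0686]
[[ 0.164  0.982  0.09 ]
 [ 0.854 -0.187  0.486]
 [ 0.494 -0.003 -0.869]]
q [ 0.227  0.815 -0.543  2.171 -1.032  0.121  0.699] F [-16.  -41.1  22. ] 0.6207942902158452
to G (tool): [-0.0017  0.0029 -0.0018]
```

>>> apply_moves:
  plan: [-0.0043, 0, -0.0025, 0, 0, 0, 1, 0, 0, 0, 0, 0, 0, 1]

```text
t: 27.35
position: [0.544, 0.0902, 0.1852]
tcp_rot: [[0.16, 0.983, 0.089], [0.852, -0.183, 0.491], [0.499, -0.003, -0.867]]
force: [-7.4, -15.0, -0.7]
gripper_width: 0.622
gripper_force: 44.9
```

```bash
python3 - <<'E'
from h import *
rep([*W(-.102,.0715),.0407])
E
```

```text
t 27.35 grasp [0.5588 0.1722 0.0405] bar [-0.0999  0.0689]
[[ 0.16   0.983  0.089]
 [ 0.852 -0.183  0.491]
 [ 0.499 -0.003 -0.867]]
q [ 0.233  0.817 -0.546  2.17  -1.029  0.126  0.703] F [ -7.4 -15.   -0.7] 0.6219326507448925
to G (tool): [-0.0017  0.0026 -0.0012]
```

>>> apply_moves:
  plan: [-0.0017, 0, -0.001, 0, 0, 0, 1, 0, 0, 0, 0, 0, 0, 1, 0, 0, 0, 0, 0, 0, 0.1, 0, 0, 0, 0, 0, 0, 0.1, 0, 0, 0, 0, 0, 0, 0.1]

```text
t: 27.85
position: [0.5451, 0.0923, 0.1866]
tcp_rot: [[0.155, 0.984, 0.089], [0.849, -0.179, 0.497], [0.505, -0.002, -0.863]]
force: [0.1, 1.0, 0.1]
gripper_width: 0.827
gripper_force: 0.0
```

>>> apply_moves:
  plan: [0, 0, 0, 0, 0, 0, 0.1, -0.0172, 0, -0.01, 0, 0, 0, 0.1, -0.0344, 0, -0.02, 0, 0, 0, 0.1, -0.0344, 0, -0.02, 0, 0, 0, 0.1, -0.0344, 0, -0.02, 0, 0, 0, 0.1]

```text
t: 28.35
position: [0.5196, -0.0465, 0.1861]
tcp_rot: [[0.156, 0.984, 0.089], [0.85, -0.179, 0.496], [0.504, -0.002, -0.864]]
force: [-0.2, -0.0, -0.4]
gripper_width: 0.896
gripper_force: 0.0
```

```bash
python3 - <<'E'
from h import *
import cv2
rep()
a=imaging.read_camera("wrist")[:,:,::-1]; b=imaging.read_camera("scene")[:,:,::-1]; c=imaging.read_camera("top")[:,:,::-1]
cw=imaging.get_calibration("wrist")
np.save("cw.npy",cw["T"]); cv2.imwrite("pics/w8.png",a)
def crop(n,im,f,h=50,w=66):
    u,v=w2px(imaging.get_calibration(n),[*W(-.08,.07),.04]).astype(int)
    return cv2.resize(im[max(v-h,0):v+h,max(u-w,0):u+w],(400,300),interpolation=2)
C=np.zeros((600,800,3),np.uint8);C[:300,:400]=crop("scene",b,3);C[:300,400:]=crop("top",c,3)
u,v=w2px(cw,[*W(-.06,.07),.04]).astype(int); print(u,v)
C[300:,:400]=cv2.resize(a,(400,300)); y=max(v-75,0); x=max(u-100,0); C[300:,400:]=cv2.resize(a[y:y+150,x:x+200],(400,300),interpolation=2); print(x,y)
cv2.imwrite("pics/m9.png",C)
E
```

```text
t 28.35 grasp [0.5344 0.0363 0.0419] bar [-0.238   0.0696]
[[ 0.156  0.984  0.089]
 [ 0.85  -0.179  0.496]
 [ 0.504 -0.002 -0.864]]
q [ 0.436  0.791 -0.452  2.197 -0.901  0.27   0.811] F [-0.2 -0.  -0.4] 0.8959626003360474
281 -1
181 0
```

View pics/m9.png

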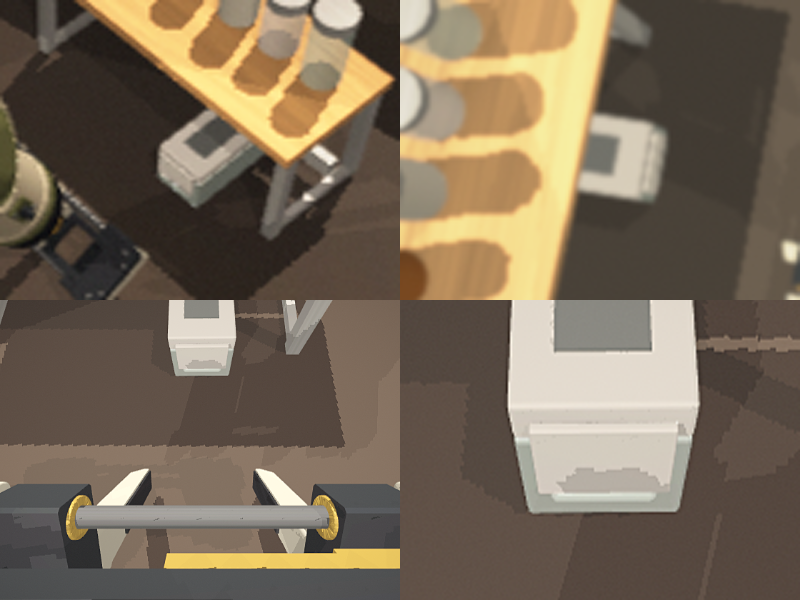

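The box stands upright with the shut flap_a facing out. Its rear bottom corners in the wrist picture are at (245.5,106) and (322.5,105). I'll compute how far in it is.

```bash
python3 - <<'E'
from h import *
c=imaging.get_calibration("wrist")
for p,z in [((245.5,106),.0),((322.5,105),.0),((235.5,53),.053),((330,53),.053)]:
    print((RB@(px2w(c,p,z)[:2]-O)).round(4))
E
```

```text
[-0.1177  0.0423]
[-0.117   0.1013]
[-0.1172  0.0427]
[-0.1174  0.0991]
```

The rear face is at -0.117, close to the shut value of -0.115. To be sure of the snap, I'll press squarely on the rear face with closed fingertips at bar height.

>>> apply_moves:
  plan: [0, 0, 0, 0, 0, 0, 1, 0, 0, 0, 0, 0, 0, 1, 0, 0, 0, 0, 0, 0, 1, 0, 0, 0, 0, 0, 0, 1, 0, 0, 0, 0, 0, 0, 1]

```text
t: 29.0
position: [0.5198, -0.045, 0.1859]
tcp_rot: [[0.156, 0.984, 0.088], [0.85, -0.179, 0.496], [0.503, -0.002, -0.864]]
force: [-0.0, 0.7, -0.3]
gripper_width: 0.52
gripper_force: 0.0
```

>>> apply_moves:
  plan: [0, 0, 0, 0, 0, 0, 1, 0, 0, 0, 0, 0, 0, 1, 0.0258, 0, 0.015, 0, 0, 0, 1, 0.0258, 0, 0.015, 0, 0, 0, 1, 0.0215, 0, 0.0125, 0, 0, 0, 1]

```text
t: 29.5
position: [0.5351, 0.0389, 0.1861]
tcp_rot: [[0.157, 0.984, 0.089], [0.85, -0.18, 0.496], [0.504, -0.002, -0.864]]
force: [0.2, -0.1, 0.9]
gripper_width: 0.089
gripper_force: 0.0
```

>>> apply_moves:
  plan: [0.0086, 0, 0.005, 0, 0, 0, 1, 0, 0, 0, 0, 0, 0, 1]

```text
t: 29.7
position: [0.5368, 0.0485, 0.186]
tcp_rot: [[0.155, 0.984, 0.088], [0.85, -0.178, 0.496], [0.504, -0.002, -0.864]]
force: [-0.1, -0.3, -0.6]
gripper_width: 0.002
gripper_force: 0.0
```

```bash
python3 - <<'E'
from h import *
rep()
E
```

```text
t 29.7 grasp [0.5514 0.1313 0.0418] bar [-0.1416  0.0691]
[[ 0.155  0.984  0.088]
 [ 0.85  -0.178  0.496]
 [ 0.504 -0.002 -0.864]]
q [ 0.306  0.811 -0.535  2.185 -0.975  0.162  0.724] F [-0.1 -0.3 -0.6] 0.0024151682261777316
```

>>> apply_moves:
  plan: [0.0052, 0, 0.003, 0, 0, 0, 1, 0, 0, 0, 0, 0, 0, 1]

```text
t: 29.9
position: [0.5379, 0.0527, 0.1859]
tcp_rot: [[0.158, 0.983, 0.089], [0.85, -0.181, 0.495], [0.503, -0.002, -0.865]]
force: [-0.4, 0.2, -0.7]
gripper_width: 0.006
gripper_force: 0.0
```

>>> apply_moves:
  plan: [0.0034, 0, 0.002, 0, 0, 0, 1, 0, 0, 0, 0, 0, 0, 1]

```text
t: 30.1
position: [0.5382, 0.055, 0.1857]
tcp_rot: [[0.16, 0.983, 0.09], [0.851, -0.183, 0.492], [0.5, -0.002, -0.866]]
force: [-2.1, -9.2, 5.6]
gripper_width: 0.005
gripper_force: 4.5
```

>>> apply_moves:
  plan: [0.0026, 0, 0.0015, 0, 0, 0, 1, 0, 0, 0, 0, 0, 0, 1]

```text
t: 30.3
position: [0.5383, 0.056, 0.1857]
tcp_rot: [[0.162, 0.983, 0.091], [0.852, -0.185, 0.49], [0.498, -0.002, -0.867]]
force: [-6.8, -19.4, 14.5]
gripper_width: 0.001
gripper_force: 10.1
```

```bash
python3 - <<'E'
from h import *
rep()
E
```

```text
t 30.3 grasp [0.5535 0.1378 0.0409] bar [-0.1347  0.0699]
[[ 0.162  0.983  0.091]
 [ 0.852 -0.185  0.49 ]
 [ 0.498 -0.002 -0.867]]
q [ 0.292  0.812 -0.538  2.184 -0.981  0.147  0.709] F [ -6.8 -19.4  14.5] 0.0011793403912808815
```

>>> apply_moves:
  plan: [0.0022, 0, 0.0013, 0, 0, 0, 1, 0, 0, 0, 0, 0, 0, 1]

```text
t: 30.5
position: [0.5384, 0.0569, 0.1852]
tcp_rot: [[0.164, 0.982, 0.092], [0.853, -0.188, 0.487], [0.496, -0.002, -0.869]]
force: [-8.4, -24.9, 12.5]
gripper_width: 0.006
gripper_force: 12.9
```

>>> apply_moves:
  plan: [-0.0086, 0, -0.005, 0, 0, 0, 1, -0.0172, 0, -0.01, 0, 0, 0, 1, -0.0344, 0, -0.02, 0, 0, 0, 1, -0.0344, 0, -0.02, 0, 0, 0, 1, 0.0125, 0, -0.0216, 0, 0, 0, 1]

```text
t: 31.0
position: [0.5184, -0.0521, 0.2084]
tcp_rot: [[0.167, 0.982, 0.089], [0.85, -0.189, 0.492], [0.5, -0.007, -0.866]]
force: [0.9, 0.7, 0.3]
gripper_width: 0.006
gripper_force: 0.0
```

>>> apply_moves:
  plan: [0.0125, 0, -0.0216, 0, 0, 0, 1, 0, 0, 0, 0, 0, 0, 1]

```text
t: 31.2
position: [0.5202, -0.0462, 0.2383]
tcp_rot: [[0.156, 0.983, 0.092], [0.85, -0.181, 0.494], [0.503, 0.001, -0.864]]
force: [1.0, 0.6, -0.5]
gripper_width: 0.002
gripper_force: 0.0
```

```bash
python3 - <<'E'
from h import *
import cv2
rep()
# compare lid visible in top image before/after the extra press
def read(): return imaging.read_camera("scene")
a=read()[:,:,::-1]; cv2.imwrite("pics/s10.png",a)
w=imaging.read_camera("wrist")[:,:,::-1]; c=imaging.get_calibration("wrist"); cv2.imwrite("pics/w10.png",w)
# rear bottom edge of the box: strongest vertical gradient near its predicted row, middle columns
u,v=w2px(c,[*W(-.117,.0715),0]); print("pred",u,v)
g=cv2.cvtColor(w,cv2.COLOR_BGR2GRAY).astype(float); col=g[:,int(u)-20:int(u)+20].mean(1)
lo=max(int(v)-15,0); d=np.diff(col[lo:int(v)+15]); r=lo+d.argmin()+1; print("edge row",r,(RB@(px2w(c,(u,r),0)[:2]-O)).round(4))
E
```

```text
t 31.2 grasp [0.5356 0.0364 0.094 ] bar [-0.2377  0.0707]
[[ 0.156  0.983  0.092]
 [ 0.85  -0.181  0.494]
 [ 0.503  0.001 -0.864]]
q [ 0.393  0.681 -0.386  2.186 -0.849  0.384  0.716] F [ 1.   0.6 -0.5] 0.001964601046553539
pred 284.25533178960745 139.57579640515334
edge row 138 [-0.1154  0.0715]
```

```bash
python3 -c "
from rig import robot
print(robot.close_job())"
```

```text
the job is handed in; nothing more can be done
None
```

The job is handed in at about 31 s. Flap_a is seen shut, flap_b is judged shut from 40+ N pressing and the box's final depth (not seen directly), and the box stands upright against the bar with the arm clear; no verdict was returned.

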